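# Cramp up a picture frame with a turnbuckle

### The arm

A 6-joint arm with a two-finger parallel gripper is mounted at the origin on the work surface. World frame = base frame: x ahead of the robot, y to its left, z up, the work surface at z = 0. Lengths are in mm, angles in rad, forces in N, time in s.
With the tool pointing down it reaches from about 325 to 900 mm from the base axis. Payload 6.1 kg.
Tool frame: the origin (TCP) lies between the finger pads; the fingertips stand 19 mm ahead of it and the grasp point (between the pads) is the TCP; z points along the fingers, y is the line along which they close (so a half turn about z gives the same grasp; the last joint's range is limited). The gripper opens to 87 mm and grips with 3 to 60 N. Pads are 19 mm wide; open, the fingers measure 117 mm over their backs; the gripper's body (75 mm by 190 mm) begins 51 mm behind the grasp point.
Start: joints at [1.209, 0.22, 1.526, -0, 1.395, -0.126], TCP at [146.012, 607.698, 241.538] pointing down, gripper open.
Joint ranges: [-2.98, 2.98], [-0.91, 2.08], [0.09, 2.57], [-1.24, 4.39], [0.2, 2.65], [-2.68, 2.68]. Speed limits (rad/s): [2.57, 2.57, 3.01, 3.14, 3.14, 3.14].

### API

Orientations are given as [roll, pitch, yaw] about the fixed x, y, z axes, in that order (R = Rz(yaw) Ry(pitch) Rx(roll)).
In Python, from station import manip, snapshot gives the robot as it stands. The module is installed in compiled form; this text tells all that it offers. Calls block until the motion is done:
- manip.movep(position, orientation): joint-space move of the TCP to a pose.
- manip.servo_line(position, frame=None, vel=150): straight line of the TCP; frame=None keeps the orientation; vel is the mean speed in mm/s.
- manip.move_j(angles): joint-space move.
- manip.let_go() and manip.grab(f_grip=None): open the fingers fully, or close them until they stop; f_grip is the grip in N (None keeps the last).
- manip.wait(seconds).
- manip.inverse_kinematics(position, orientation): joint angles nearest the present ones, or None.
- snapshot(name): name is "side" or "top"; returns a dict with "img" (400x640x3 uint8, red, green, blue), "z_map" (400x640 float32, mm along the optical axis (not along the pixel's ray), 0 where there is no reading), "fx", "fy", "cx", "cy" (pixels), "xyz" and "rotation" of the camera in the world. Camera axes: x right, y down, z forward; pixel columns grow to the right and rows downward; lengths in mm; the calibration is good to about 2 mm. A picture is of the moment at which its call begins.
A pose or a line that the arm cannot do raises manip.Unreachable and nothing moves.
- manip.job_done(): hands the job in; it is judged then, once.
Readings, each from a call of its own:
- manip.get_time(): time.
- manip.get_qpos(): joint angles.
- manip.get_dq(): joint speeds.
- manip.get_joint_efforts(): joint torques, N m.
- manip.get_tcp_pos(): TCP position.
- manip.get_ee_rot(): TCP orientation.
- manip.get_wrist_force(): force on the tool from outside, world axes, zero at the start.
- manip.get_moment(): the same for the moment, N m.
- manip.get_opening(): opening from 0.0 (shut) to 1.0 (fully open).
- manip.get_gripper_force(): force on a finger pad.
Only numpy, scipy, OpenCV 4.12 (cv2) and the standard library are available. Lean on these libraries where they do the work, as an engineer would, in place of code of your own. Each camera call takes 0.05 s, during which the arm holds its last target. There are 200 camera calls.

### The job

The picture frame being glued up on the battens is held in a turnbuckle cramp and its four corner joints still stand open. Turn the cramp's hexagon sleeve so that both side bars are drawn in until all four joints are shut and cramped firmly, hand tight and no more, so that the wood is not bruised. Then let go and come away, and leave the other things on the table where they are.

Things in the scene. Friction and masses are not known exactly. Their poses are not given: they have to be found in the camera images.
- sleeve: the middle part of the turnbuckle, a bright steel sleeve lying level between the side bars, 120 mm long; the middle 100 mm is a hexagon 32 mm across flats (37 over corners), with a round 27 mm collar at each end. Origin: its centre. Its y is its axis, to the robot's left; it turns in place about y. A pair of flats faces its own x, which turns with it; other flats every 60 degrees
- screw_axis (a point): fixed point at the sleeve's centre, 96 mm above the table; axes as the battens'. To tighten, turn the sleeve the positive way about y: its top goes away from the robot, its underside comes towards it. A turn draws each rod and side bar in by 8 mm. The joints shut after 2.4 to 4.1 rad from the start, so several holds are needed; the sleeve stays where it is left
- left_lug (a point): dark steel shoe of the cramp, lined with cork, hooked over the middle of the left side bar and moving with it: 70 mm wide, its upright lug and nuts up to 20 mm above this point. This point: where the 15 mm steel threaded rod leaves the lug, on the sleeve's axis, 96 mm above the table, over the middle of the bar; the rod runs from here into the sleeve. Feel: see right_lug
- right_lug (a point): the same shoe on the right side bar; the point likewise. Feel of the sleeve: it turns at a steady 0.3 N m until the joints shut, then 0.28 N m more per further rad (55 N more in each joint). Hand tight: 0.4 to 0.75 N m in all, 0.4 to 1.6 rad past shut; the wood bruises at 1 N m, 2.6 rad past. Let go above 0.6 N m, it springs back a little and holds well
- battens: two fixed pale wooden battens on the table, each 50 mm wide (x), 420 mm long (y) and 40 mm high, centres 250 mm apart, carrying frame and cramp. Origin: on the table under the centre of the sleeve. x points away from the robot (turned by the yaw), y to its left along the sleeve's axis, z up. Under the sleeve, between the battens, all is empty down to the table
- left_bar: the left side bar of the frame, reddish-brown wood, 290 mm long (along x), 40 mm wide, 30 mm thick, lying on the battens; slides along y only, moved by the sleeve alone (pushing it does nothing). Its inner face shuts against the end bars' shoulders. Origin: centre of its underside, 40 mm above the table; x along the bar, z up
- right_bar: the right side bar of the frame, reddish-brown wood, 290 mm long (along x), 40 mm wide, 30 mm thick, lying on the battens; slides along y only, moved by the sleeve alone (pushing it does nothing). Its inner face shuts against the end bars' shoulders. Origin: centre of its underside, 40 mm above the table; x along the bar, z up
- near_bar: the near end bar, loose, reddish-brown wood, 230 mm between its shoulders (its own y), 40 mm wide, 30 mm thick, lying on the near batten with its centre line 125 mm from the sleeve's axis, towards the robot. At each end a pale tenon (24 x 10 mm, 38 mm long) sits with 1 mm of play in a through mortise of the side bar. Origin: centre of its underside, 40 mm above the table
- far_bar: the far end bar, loose, reddish-brown wood, 230 mm between its shoulders (its own y), 40 mm wide, 30 mm thick, lying on the far batten with its centre line 125 mm from the sleeve's axis, away from the robot. At each end a pale tenon (24 x 10 mm, 38 mm long) sits with 1 mm of play in a through mortise of the side bar. Origin: centre of its underside, 40 mm above the table
- glue: bystander: a white plastic glue bottle, 52 mm across, 130 mm tall, standing on the table to the left of the frame. Origin: centre of its foot
- mallet: bystander: a wooden mallet 240 mm long lying on the table to the right of the frame. Origin: on the table beneath it
- water_cup: bystander: a white porcelain water cup, 84 mm across the rim, 80 mm tall, standing on the table to the left of the frame. Origin: centre of its foot

How it is judged (in metres and radians):
At the end, for the whole second after the job is handed in: Both side bars press on the shoulders of both end bars with more than 15 N at each of the four joints, the sleeve is at rest, and the glue bottle, mallet and water cup are within 20 mm of where they were (contact force between each of left_bar, right_bar and near_bar above 15 N and contact force between each of left_bar, right_bar and far_bar above 15 N and angular speed of sleeve below 0.1 rad/s and distance of each of glue, mallet, water_cup from where it was at the start of the episode below 0.02 m); the robot touches nothing.
It fails at once if a corner joint is cramped so hard that the wood is bruised (more than 150 N in any joint) (contact force between any of left_bar, right_bar and near_bar above 150 N or contact force between any of left_bar, right_bar and far_bar above 150 N).
It fails at once if a bystander (glue bottle, mallet or water cup) is knocked more than 20 mm from its place (distance of any of glue, mallet, water_cup from where it was at the start of the episode above 0.02 m).
It also fails if it takes over 72 s, if anything falls off the work surface, if the arm or the gripper's body presses on something with over 40 N, if the wrist force passes 120 N, or if a joint passes its speed limit or range.

## Working session

There is one attempt and no reset: what is moved stays moved. The work goes in short steps, each a Python script; the robot and the scene stay as the last script left them, time stands still between calls to the robot, and variables do not carry over. Pictures are saved under pics/ and viewed, at most 10 in all, crops included, and the job is handed in when it is done.

```bash
mkdir -p pics
cat > h.py <<'E'
import numpy as np, cv2
from station import manip, snapshot
def cloud(s):
    z=s["z_map"]; v,u=np.indices(z.shape)
    P=np.stack([(u-s["cx"])/s["fx"]*z,(v-s["cy"])/s["fy"]*z,z],-1)
    W=P@np.array(s["rotation"]).T+np.array(s["xyz"]); W[z==0]=np.nan
    return W
E
python3 - <<'E'
from h import *
for n in("top","side"):
    s=snapshot(n); cv2.imwrite(f"pics/{n}0.png",s["img"][:,:,::-1]); np.save(n+"0.npy",cloud(s)); print(n,s["xyz"],np.round(s["rotation"],2).tolist(),s["fx"])
print(manip.get_wrist_force(),manip.get_ee_rot(),manip.get_time())
E
```

```text
Traceback (most recent call last):
  File "h.py", line 6, in cloud
    W=P@np.array(s["rotation"]).T+np.array(s["xyz"]); W[z==0]=np.nan
      ~~~~~~~~~~~~~~~~~~~~~~~~~~~^~~~~~~~~~~~~~~~~~~
ValueError: operands could not be broadcast together with shapes (400,640) (3,)
```

View pics/top0.png

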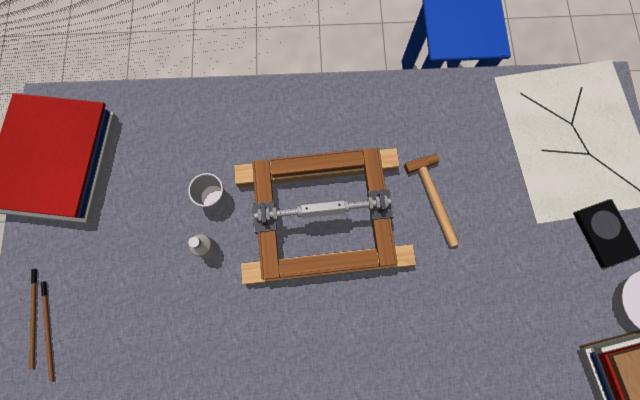

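The top view shows the sleeve at about px (323,209), with the lugs at (265,213) and (380,203). The glue bottle and cup are at (200,245) and (206,190), and the mallet is at (437,200). The camera rotation is evidently not a matrix, so I'll convert it as roll, pitch, yaw.

```bash
sed -i 's/^import numpy.*/&\nfrom scipy.spatial.transform import Rotation as R/; s/np.array(s\["rotation"\]).T/R.from_euler("xyz",s["rotation"]).as_matrix().T/' h.py
python3 - <<'E'
from h import *
for n in("top","side"):
    s=snapshot(n); cv2.imwrite(f"pics/{n}0.png",s["img"][:,:,::-1]); W=cloud(s); np.save(n+"0.npy",W); print(n,s["xyz"],s["rotation"],s["fx"])
    if n=="top":
        for u,v in((323,209),(265,213),(380,203),(100,350),(270,265),(206,190),(200,245),(437,200)): print(u,v,W[v,u].round(1))
print(manip.get_wrist_force(),manip.get_ee_rot(),manip.get_time())
E
```

```text
top [ 372.68977622   60.91764893 1017.18675242] [-2.90665576  0.00647043 -1.60834306] 402.2185179143078
323 209 [565.9  30.6 113.6]
265 213 [561.6 163.9 114.1]
380 203 [ 575.7 -101.8  109.9]
100 350 [2.661e+02 5.757e+02 2.000e-01]
270 265 [446.7 158.7  69.3]
206 190 [651.  328.9   7.3]
200 245 [494.4 312.6 108.9]
437 200 [ 596.4 -260.9   27. ]
side [ 173.72364083 -668.59628038  838.85452554] [-2.30628349e+00  1.15461154e-03 -4.84333317e-01] 479.43707542467416
[-0.16882568 -0.08169104  0.47104048] [-3.14010789e+00 -2.08920963e-04  2.90580520e+00] 0.15
```

View pics/side0.png

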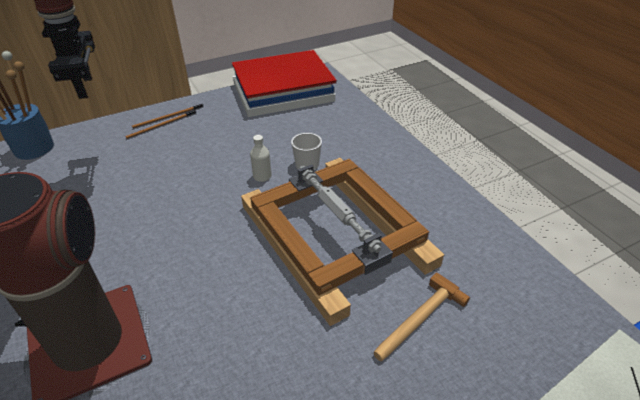

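The side view shows the sleeve at about px (335,207) between the end bars, with clear space around it. Next I'll fit the axis and the hexagon angle from both clouds, and check reach.

Run:
```python
from h import *
from scipy.optimize import minimize, least_squares
A={n:np.load(n+"0.npy").reshape(-1,3) for n in("top","side")}
# bars: top faces z~70 -> frame centre/yaw via minAreaRect
for n,W in A.items():
    m=(abs(W[:,2]-70)<5)&(abs(W[:,0]-566)<190)&(abs(W[:,1]-32)<190)
    print(n,m.sum(),cv2.minAreaRect(W[m][:,:2].astype(np.float32)))
    # sleeve points: near line
    c=np.array([566,32.]); yaw=np.deg2rad(5)
    for _ in range(6):
        ay=np.array([-np.sin(yaw),np.cos(yaw)]);ax=np.array([np.cos(yaw),np.sin(yaw)])
        d=W[:,:2]-c; t=d@ay; x=d@ax
        m=(abs(t)<46)&(abs(x)<25)&(W[:,2]>80)&(W[:,2]<125)
        p=np.polyfit(t[m],x[m],1); c=c+ax*p[1]; yaw-=np.arctan(p[0])
    m2=(abs(t)<100)&(abs(x)<22)&(W[:,2]>80)
    print(" c",c,"yaw",yaw,m.sum(),"z max",np.percentile(W[m][:,2],[50,98]))
    # hex fit: support h(q)=max_k n_k.q -16 =0
    Q=np.c_[x[m],W[m][:,2]-96]
    best=[]
    for a in np.deg2rad(np.arange(-30,30,2)):
        k=a+np.arange(6)*np.pi/3; N=np.c_[np.cos(k),-np.sin(k)]
        f=lambda o:(((Q-o)@N.T).max(1)-16)
        r=least_squares(f,[0,0],loss="soft_l1"); best.append((r.cost/len(Q),np.rad2deg(a).round(),*r.x.round(1)))
    best.sort(); print(" hex",best[:4],best[-1])
    np.save(n+"Q.npy",Q)
```

```text
top 6517 ((572.2158203125, 31.279449462890625), (292.7990417480469, 334.3724060058594), 4.2211689949035645)
 c [569.15788978  32.27645645] yaw 0.0715842410974303 603 z max [111.12843143 115.64496447]
 hex [(np.float64(0.47605679040481247), np.float64(-26.0), np.float64(2.7), np.float64(0.9)), (np.float64(0.4826501003436214), np.float64(-28.0), np.float64(2.7), np.float64(0.9)), (np.float64(0.48547292080886056), np.float64(-24.0), np.float64(2.7), np.float64(0.9)), (np.float64(0.5019976751249208), np.float64(-22.0), np.float64(2.7), np.float64(0.9))] (np.float64(0.8292153702276325), np.float64(4.0), np.float64(2.7), np.float64(1.1))
side 5678 ((571.63330078125, 30.237930297851562), (292.9180908203125, 337.0144958496094), 4.113986492156982)
 c [565.43172479  31.95024545] yaw 0.08008620213861532 461 z max [109.55068776 114.0100699 ]
 hex [(np.float64(0.5179392014923466), np.float64(-26.0), np.float64(6.8), np.float64(-0.5)), (np.float64(0.5239414803006401), np.float64(-24.0), np.float64(6.8), np.float64(-0.5)), (np.float64(0.5256414983052585), np.float64(-28.0), np.float64(6.9), np.float64(-0.5)), (np.float64(0.5403304331976703), np.float64(-22.0), np.float64(6.8), np.float64(-0.5))] (np.float64(0.8768131922112264), np.float64(4.0), np.float64(6.7), np.float64(-0.3))
```

```bash
cat >> h.py <<'E'
C=np.array([572.,31.,96.]); YAW=0.073
def rot(th,s): return (R.from_euler("z",YAW)*R.from_euler("y",th)*R.from_euler("xyz",[np.pi,0,s*np.pi/2]))
def ori(th,s): return rot(th,s).as_euler("xyz")
def pos(th,s,back=0): return C-rot(th,s).as_matrix()[:,2]*back   # back: mm behind the axis
E
python3 - <<'E'
from h import *
for s in(1,-1):
    for d in range(-50,51,10):
        q=manip.inverse_kinematics(C,ori(np.deg2rad(d),s)); print(s,d,None if q is None else np.round(q,2))
E
```

```text
1 -50 [-0.2  -0.11  2.44  1.78  0.22 -1.96]
1 -40 [-0.17 -0.11  2.34  0.61  0.28 -0.78]
1 -30 [-0.15 -0.06  2.21  0.23  0.49 -0.4 ]
1 -20 [-0.12  0.02  2.08  0.1   0.7  -0.26]
1 -10 [-0.1   0.13  1.93  0.04  0.91 -0.19]
1 0 [-0.08  0.25  1.79 -0.    1.11 -0.16]
1 10 [-0.07  0.37  1.63 -0.03  1.31 -0.13]
1 20 [-0.06  0.51  1.48 -0.04  1.5  -0.12]
1 30 [-0.05  0.65  1.33 -0.06  1.69 -0.11]
1 40 [-0.04  0.79  1.18 -0.08  1.87 -0.11]
1 50 [-0.04  0.93  1.03 -0.09  2.05 -0.11]
-1 -50 [-0.2  -0.11  2.44  1.78  0.22  1.18]
-1 -40 [-0.17 -0.11  2.34  0.61  0.28  2.36]
-1 -30 None
-1 -20 None
-1 -10 None
-1 0 None
-1 10 None
-1 20 None
-1 30 None
-1 40 None
-1 50 None
```

```bash
cat >> h.py <<'E'
AY=np.array([-np.sin(YAW),np.cos(YAW),0])
def go(d,step=6,log=False,d0=None):
    d0=d if d0 is None else d0
    n=max(1,int(np.ceil(abs(d-d0)/step)))
    for a in np.linspace(d0,d,n+1)[1:]:
        manip.movep(C,ori(np.deg2rad(a),1))
        if log: print(f"{a:6.1f}",read())
def read():
    F=np.array(manip.get_wrist_force());M=np.array(manip.get_moment())
    return "F",F.round(1).tolist(),"M",M.round(2).tolist(),"My",round(M@AY,3)
def err():
    r=R.from_euler("xyz",manip.get_ee_rot()); return (np.array(manip.get_tcp_pos())-C).round(1)
E
python3 - <<'E'
from h import *
t=np.deg2rad(-26)
manip.movep([572,31,300],ori(0,1)); print(manip.get_time())
manip.movep(pos(t,1,110),ori(t,1)); print(read())
manip.servo_line(pos(t,1,0)); print(read(),err(),manip.get_time())
for n in("top","side"):
    cv2.imwrite(f"pics/{n}1.png",cv2.resize(snapshot(n)["img"][100:300,200:480,::-1],None,fx=2,fy=2))
a,b=[cv2.imread(f"pics/{n}1.png") for n in("top","side")]
cv2.imwrite("pics/both1.png",cv2.resize(np.vstack([a,b]),None,fx=.75,fy=.75))
E
```

```text
2.7
('F', [1.0, -0.2, 0.7], 'M', [-0.12, 0.3, 0.04], 'My', np.float64(0.311))
('F', [-0.8, 0.8, 0.5], 'M', [-0.15, 0.33, 0.01], 'My', np.float64(0.336)) [ 1.  -0.   0.9] 4.2583
```

View pics/both1.png

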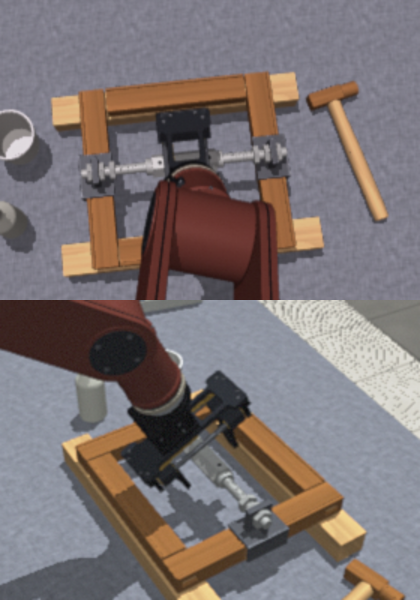

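The gripper straddles the sleeve, with one finger on each side and clear of the bars. The moment reading depends on tilt because of gravity, so I'll log a free return stroke as the baseline. First hold now.

Run:
```python
from h import *
manip.grab(50); print("open",manip.get_opening(),manip.get_gripper_force(),read(),err(),manip.get_time())
go(34,6,True,-26); print(err(),manip.get_time())
manip.let_go(); print("free",read(),err(),manip.get_time())
go(-26,6,True,34); print(manip.get_time())
```

```text
open 0.36053140052769944 50.006094756536186 ('F', [-2.1, -1.3, 2.2], 'M', [-0.28, 0.78, -0.03], 'My', np.float64(0.801)) [-0.4 -0.  -0.3] 5.3083
 -20.0 ('F', [-9.9, -2.7, 9.2], 'M', [-0.43, 1.49, -0.28], 'My', np.float64(1.521))
 -14.0 ('F', [-7.3, -2.1, 9.2], 'M', [-0.42, 1.43, -0.2], 'My', np.float64(1.453))
  -8.0 ('F', [-6.8, -1.5, 8.1], 'M', [-0.31, 1.36, -0.1], 'My', np.float64(1.374))
  -2.0 ('F', [-6.5, -1.5, 7.8], 'M', [-0.38, 1.46, -0.06], 'My', np.float64(1.487))
   4.0 ('F', [-6.5, -1.6, 7.9], 'M', [-0.34, 1.43, -0.07], 'My', np.float64(1.447))
  10.0 ('F', [-6.0, -1.3, 7.7], 'M', [-0.38, 1.39, -0.08], 'My', np.float64(1.416))
  16.0 ('F', [-5.9, -0.9, 6.9], 'M', [-0.32, 1.3, -0.03], 'My', np.float64(1.324))
  22.0 ('F', [-4.4, -0.6, 7.6], 'M', [-0.35, 1.35, 0.02], 'My', np.float64(1.369))
  28.0 ('F', [-4.9, -1.4, 5.4], 'M', [-0.35, 1.21, 0.14], 'My', np.float64(1.234))
  34.0 ('F', [-5.3, -1.6, 2.8], 'M', [-0.29, 1.04, 0.2], 'My', np.float64(1.058))
[-1.2 -0.3 -1.1] 7.8083
free ('F', [-0.2, -0.4, -0.5], 'M', [-0.09, -0.23, -0.0], 'My', np.float64(-0.227)) [-0.  0. -0.] 8.9417
  28.0 ('F', [-0.1, 0.6, 1.4], 'M', [-0.07, -0.21, 0.01], 'My', np.float64(-0.202))
  22.0 ('F', [0.2, 0.3, 0.8], 'M', [-0.09, -0.2, -0.0], 'My', np.float64(-0.189))
  16.0 ('F', [0.0, -0.6, 0.5], 'M', [-0.11, -0.12, -0.06], 'My', np.float64(-0.11))
  10.0 ('F', [0.6, 0.2, 0.8], 'M', [-0.1, -0.05, -0.04], 'My', np.float64(-0.047))
   4.0 ('F', [0.5, -0.1, -0.2], 'M', [-0.12, 0.04, -0.02], 'My', np.float64(0.05))
  -2.0 ('F', [-0.0, -0.0, 1.2], 'M', [-0.13, 0.05, 0.02], 'My', np.float64(0.055))
  -8.0 ('F', [-0.4, 0.5, -0.6], 'M', [-0.08, 0.16, -0.01], 'My', np.float64(0.161))
 -14.0 ('F', [-0.2, -0.6, -0.1], 'M', [-0.12, 0.19, 0.02], 'My', np.float64(0.2))
 -20.0 ('F', [0.5, -0.4, 0.8], 'M', [-0.12, 0.29, -0.01], 'My', np.float64(0.302))
 -26.0 ('F', [0.2, -0.3, -0.2], 'M', [-0.15, 0.29, -0.0], 'My', np.float64(0.302))
11.4417
```

The moment is sensed about 163 mm behind the TCP, which fits a sleeve torque of 0.3 N m. I'll use that to compute the torque about the sleeve's axis, shift the centre slightly to cut the side force, and take the second hold.

```bash
cat >> h.py <<'E'
C=C+np.array([-1,0,1.])
L=163.
def tau(n=10,dt=.02):
    F=[];M=[]
    for _ in range(n):
        F.append(manip.get_wrist_force());M.append(manip.get_moment());manip.wait(dt)
    F=np.mean(F,0);M=np.mean(M,0)
    tz=R.from_euler("xyz",manip.get_ee_rot()).as_matrix()[:,2]
    th=np.arctan2(-tz[0],-tz[2]); B=.05-.56*np.sin(th)
    return round(float(M@AY-B-L/1e3*np.cross(tz,F)@AY),3),F.round(1).tolist(),round(float(np.rad2deg(th)),1)
def hold(d0,d1,step=15,n=10,grab=True):
    if grab: manip.grab(50); print("open",round(manip.get_opening(),3),tau())
    for a in np.linspace(d0,d1,int(round(abs(d1-d0)/step))+1)[1:]:
        a0=a-step*np.sign(d1-d0)
        go(a,5,d0=a0); print(round(a),tau(n),err())
    print("t",manip.get_time())
E
python3 - <<'E'
from h import *
go(-26); print(tau()); hold(-26,34)
E
```

```text
(0.037, [0.1, 0.1, -0.2], -25.9)
open 0.364 (-0.257, [-0.8, 0.1, 0.3], -25.9)
-11 (0.245, [-2.5, -0.6, 4.7], -11.0) [ 0.2 -0.1  0.3]
4 (0.259, [-0.2, -0.8, 4.8], 3.8) [ 0.5 -0.1  0.4]
19 (0.237, [2.3, -0.3, 4.4], 18.7) [ 0.8 -0.1  0.3]
34 (0.277, [5.5, -0.2, 4.1], 33.6) [ 1.2 -0.1  0.1]
t 16.6417
```

```bash
sed -i 's/\[-1,0,1.\]/[-.8,0,1.8]/' h.py
python3 - <<'E'
from h import *
manip.let_go(); go(-26,10,d0=34); print(tau()); hold(-26,34,10,14)
E
```

```text
(0.065, [0.2, -0.2, 0.3], -25.9)
open 0.366 (-0.16, [-5.4, -1.3, 3.1], -25.9)
-16 (0.346, [-5.2, -1.4, 5.6], -15.9) [-0.3 -0.1  0.1]
-6 (0.282, [-3.6, -1.1, 4.5], -6.0) [ 0.1 -0.1  0.2]
4 (0.244, [-1.5, -1.4, 4.0], 3.8) [ 0.4 -0.1  0.2]
14 (0.183, [1.2, -1.2, 2.9], 13.8) [ 0.7 -0.1  0.1]
24 (0.117, [4.6, -1.0, 1.8], 23.7) [ 1. -0.  0.]
34 (0.086, [7.2, -1.0, 0.4], 33.7) [ 1.2 -0.  -0.2]
t 25.3083
```

The torque readings in hold 3 drifted with the side force. I'll check by camera how far the side bars have come in and what the gaps are now.

```bash
cat >> h.py <<'E'
def bars(W):
    """mean positions (along axis) of side-bar edges, from top-face cloud, rows away from shoe"""
    d=W[...,:2]-C[:2]; t=d@AY[:2]; x=d@np.array([np.cos(YAW),np.sin(YAW)])
    out=[]
    for sg in(1,-1):
        for lo,hi in((-95,-50),(50,95)):
            m=(abs(W[...,2]-70)<6)&(x>lo)&(x<hi)&(sg*t>100)&(sg*t<200)
            o=sg*np.median(t[m]) if m.sum()>40 else np.nan
            out.append((round(float(o),2),int(m.sum())))
    return out
E
python3 - <<'E'
from h import *
manip.let_go()
for n in("top","side"):
    print(n,"start",bars(np.load(n+"0.npy"))); s=snapshot(n); W=cloud(s); np.save(n+"3.npy",W); print("  now",bars(W))
    if n=="top": I=s["img"]
cv2.imwrite("pics/top3.png",cv2.resize(I[130:300,220:430,::-1],None,fx=3.5,fy=3.5,interpolation=cv2.INTER_CUBIC))
E
```

```text
top start [(138.55, 331), (138.38, 303), (137.42, 335), (137.96, 297)]
  now [(nan, 2), (139.43, 246), (134.54, 335), (134.79, 302)]
side start [(134.32, 229), (134.86, 200), (140.97, 350), (140.89, 302)]
  now [(132.57, 232), (nan, 0), (137.5, 350), (137.5, 291)]
```

View pics/top3.png

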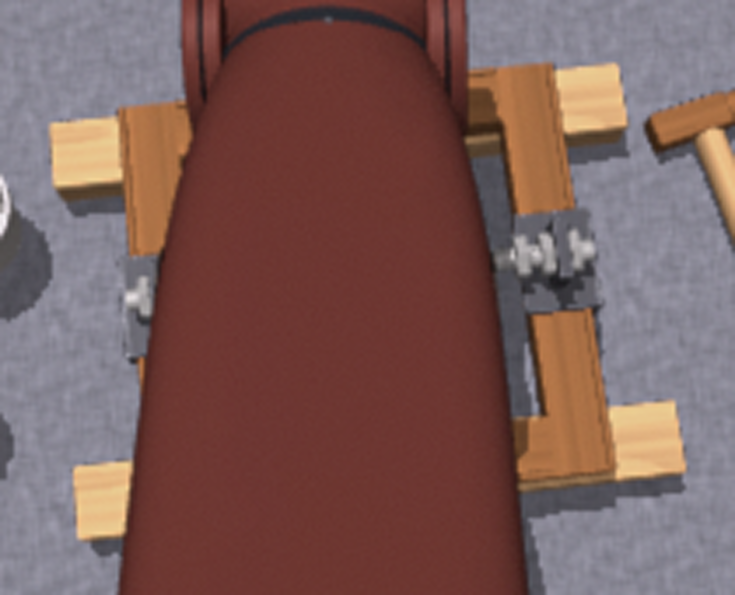

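The right bar has come in only about 3.2 mm, where a free run of 3.14 rad would give 4.0, which suggests the joints are already shut. I'll back off for a clear look and compare with the start.

Run:
```python
from h import *
t=np.deg2rad(34)
manip.servo_line(pos(t,1,110)); manip.movep([572,31,300],ori(0,1)); manip.move_j([1.209,0.22,1.526,0,1.395,-0.126])
print(manip.get_time())
ims=[]
for n in("top","side"):
    Ws=[];
    for k in range(5):
        s=snapshot(n); Ws.append(bars(cloud(s)))
    np.save(n+"4.npy",cloud(s)); np.save(n+"4i.npy",s["img"])
    b0=bars(np.load(n+"0.npy")); print(n,"start",b0,"now",np.nanmean([[q[0] for q in w] for w in Ws],0).round(2))
    o=cv2.imread(f"pics/{n}0.png"); 
    sl=(slice(140,290),slice(235,420)) if n=="top" else (slice(150,325),slice(240,445))
    # sub-pixel shift of right/left bar texture via phase correlation
    wins={"R":(365,215,30,45),"L":(258,232,24,44),"ref":(400,245,15,22)} if n=="top" else {"R":(383,225,45,35)}
    for k,(u,v,w,h) in wins.items():
        f=lambda i:cv2.cvtColor(i,cv2.COLOR_BGR2GRAY)[v:v+h,u:u+w].astype(np.float64)
        print(k,cv2.phaseCorrelate(f(o),f(s["img"][:,:,::-1].copy()),cv2.createHanningWindow((w,h),cv2.CV_64F)))
    z=3 if n=="top" else 3
    ims.append(np.hstack([cv2.resize(i[sl],(400,300),interpolation=cv2.INTER_CUBIC) for i in(o,s["img"][:,:,::-1])]))
cv2.imwrite("pics/cmp4.png",np.vstack(ims))
```

```text
30.8
top start [(138.55, 331), (138.38, 303), (137.42, 335), (137.96, 297)] now [135.52 135.49 134.4  134.66]
R ((-0.6153524009309681, 0.8673781961915523), 0.8458974134884657)
L ((2.7228693286300523, 3.2593002016111576), 0.04927142013923468)
ref ((0.41756424536687486, -0.011737279738298412), 1.0276713429431148)
side start [(134.32, 229), (134.86, 200), (140.97, 350), (140.89, 302)] now [132.07 131.73 137.52 137.68]
R ((-0.10421528521359846, -0.6457484437901932), 1.106193583348633)
```

View pics/cmp4.png

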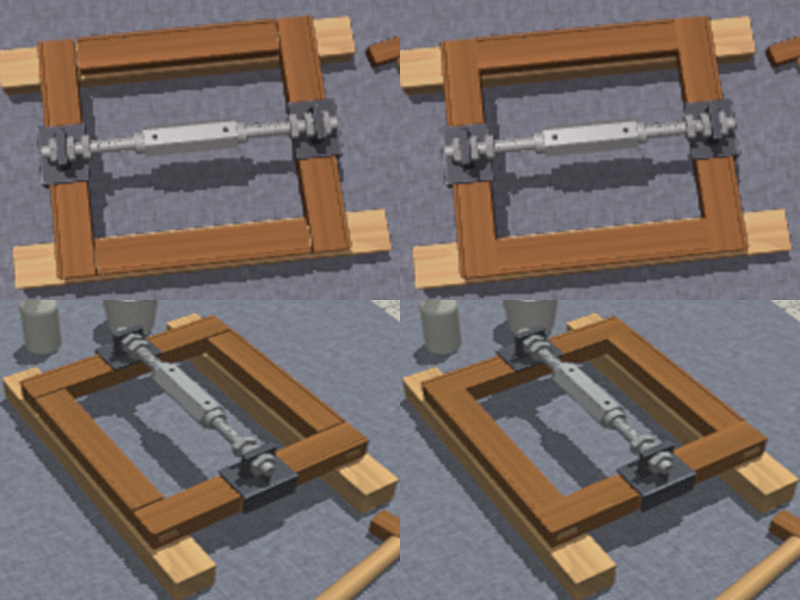

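The pictures show that the dark gap lines at all four corners, visible at the start, are gone. Bar spacing is 270 mm, and travel of about 3.0 mm puts shutting near 2.4 rad, so the sleeve is about 0.7 rad past. A short further hold of about 0.3 rad will put it in the middle of the band and let me check the torque.

Run:
```python
from h import *
t=np.deg2rad(-26)
manip.movep([572,31,300],ori(0,1)); manip.movep(pos(t,1,110),ori(t,1)); manip.servo_line(pos(t,1,0))
print(tau()); manip.grab(50); print("open",manip.get_opening(),tau())
for a in(-23,-20,-17,-14,-11,-8):
    manip.movep(C,ori(np.deg2rad(a),1)); print(a,tau(2,.005),tau(8),err())
print(manip.get_time())
```

```text
(0.031, [-0.0, -0.2, 0.2], -26.1)
open 0.35747644129962064 (-0.081, [-4.3, -1.2, 2.3], -25.9)
-23 (-0.109, [-7.0, -2.2, 3.6], -22.9) (0.152, [-5.0, -1.1, 3.1], -22.9) [-0.3 -0.  -0.2]
-20 (0.034, [-5.7, -2.2, 3.4], -19.9) (0.16, [-4.5, -1.4, 3.1], -19.9) [-0.3 -0.  -0.2]
-17 (0.069, [-5.4, -1.4, 4.0], -16.9) (0.092, [-4.3, -0.9, 2.0], -17.0) [-0.2  0.  -0.2]
-14 (-0.123, [-5.7, -2.0, 2.8], -14.0) (0.065, [-3.9, -1.1, 2.0], -14.0) [-0.1  0.  -0.2]
-11 (-0.202, [-5.3, -1.4, 2.2], -11.0) (0.032, [-3.1, -1.2, 0.5], -11.0) [-0.   0.  -0.1]
-8 (-0.099, [-3.5, -1.4, 0.8], -8.0) (-0.055, [-2.3, -0.9, -0.7], -8.0) [ 0.   0.  -0.1]
39.0917
```

The reading carries a constant offset while gripped. Its change, about 0.28 N m per rad from the start of hold 3 on, agrees with the camera estimate: joints shut near 2.4 rad and the sleeve now about 1.0 rad past, roughly 0.6 N m. I'll let go, come away and check.

Run:
```python
from h import *
t=np.deg2rad(-8)
manip.let_go(); print(tau())
manip.servo_line(pos(t,1,110)); manip.movep([572,31,300],ori(0,1)); manip.move_j([1.209,0.22,1.526,0,1.395,-0.126])
manip.wait(.5)
for n in("top","side"):
    s=snapshot(n); W=cloud(s); print(n,[b[0] for b in bars(W)])
    if n=="top": cv2.imwrite("pics/top5.png",s["img"][100:300,160:480,::-1])
    np.save(n+"5.npy",W)
# sleeve angle now
W=np.load("top5.npy").reshape(-1,3); d=W[:,:2]-C[:2]; T=d@AY[:2]; x=d@np.array([np.cos(YAW),np.sin(YAW)])
m=(abs(T)<46)&(abs(x)<25)&(W[:,2]>80)&(W[:,2]<125); Q=np.c_[x[m],W[m][:,2]-96]
from scipy.optimize import least_squares
b=[]
for a in range(-30,30,2):
    k=np.deg2rad(a)+np.arange(6)*np.pi/3; N=np.c_[np.cos(k),-np.sin(k)]
    b.append((least_squares(lambda o:((Q-o)@N.T).max(1)-16,[0,0],loss="soft_l1").cost/len(Q),a))
print(sorted(b)[:3],manip.get_time())
```

```text
(0.027, [0.1, 0.1, -0.0], -8.0)
top [135.53, 135.66, 134.25, 134.56]
side [132.9, 132.06, 137.89, 137.84]
[(np.float64(0.5911682885367466), -10), (np.float64(0.5935896103752155), -12), (np.float64(0.5942819679008412), -8)] 44.8917
```

View pics/top5.png

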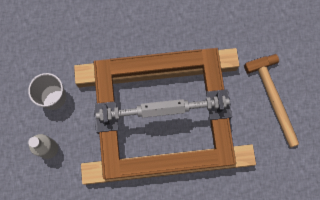

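The sleeve sits at about -10°, where it was left. The bars did not move during the last turn, so the joints are shut and under load. All four corners look closed, and the cup (45,92), bottle (38,145) and mallet (270,100) are in place.

```bash
python3 -c "
from station import manip
print(manip.job_done())"
```

```text
the job is handed in; nothing more can be done
None
```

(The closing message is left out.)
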